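# Bring up the prototype by its latching keys

### The arm

A 6-joint arm with a two-finger parallel gripper is mounted at the origin on the work surface. World frame = base frame: x ahead of the robot, y to its left, z up, the work surface at z = 0. Lengths are in m, angles in degrees, forces in N, time in s.
With the tool pointing down it reaches from about 0.375 to 0.9 m from the base axis. Payload 3.1 kg.
Tool frame: the origin (TCP) lies at the very end of the fingers, on their centre line; the grasp point (between the pads) lies 19 mm behind it; z points along the fingers, y is the direction in which the jaws open and shut (so a half turn about z gives the same grasp; the last joint's range is limited). The gripper opens to 87 mm and grips with 3 to 60 N. Pads are 19 mm wide; open, the fingers measure 117 mm over their backs; the gripper's body (75 mm by 190 mm) begins 51 mm behind the grasp point.
Start: joints at [66.549, 30.224, 82.088, -0, 67.689, -10.227], TCP at [0.143, 0.608, 0.223] pointing down, gripper open.
Joint ranges: [-176.69, 176.69], [-43.24, 126.21], [12.49, 139.97], [-82, 262], [0, 151.66], [-163.58, 163.58]. Speed limits (degrees/s): [159.86, 159.86, 180, 180, 180, 180].

### API

Orientations are given as a 3x3 rotation matrix whose columns are the frame's x, y, z axes.
In Python, from rig import read_state, capture, hand_in gives the robot as it stands. The module is installed in compiled form; this text tells all that it offers.
- The arm moves only by the tool move_arm, never from a script. Its arguments are lists of equal length, an entry for each row: "linear": the shift along the tool's x, y, z in cm, a list of three; "angular": the turn, a rotation vector about the tool's x, y, z in rad, a list of three; "fingers": the gripper command: -1 is fully open, 1 is shut, values between are in proportion. In form: {"linear": [[tx, ty, tz], ...], "angular": [[wx, wy, wz], ...], "fingers": [fingers, ...]}. A call has 1 to 12 rows; each row is the pose to reach, as a shift and turn from the pose measured when the call began, along the tool's axes at that moment; what a row does not reach only later rows make up. A row lasts 1/12 s, in which the tool goes at most 41.7 mm and 7.16 degrees, less where a joint would pass 70% of its speed; a pose out of reach is approached as far as the arm can. A call with a gripper value outside its range is refused whole. The fingers move at their own pace and stop on an object; the grip force is fixed at half the most. Time passes only in rows, so rows that repeat a pose let the fingers close. It gives the time, the measured TCP pose, the force and the opening at its end, in the units of the state.
- read_state(): the state, without advancing time (a new reading comes with each control period).
- capture(name): name is "side" or "top"; returns a dict with "color" (480x640x3 uint8, red, green, blue), "fx", "fy", "cx", "cy" (pixels), "k1" (the pictures are not rectified: a ray, as slopes to the right and down, at radius r is drawn at 1 + k1 r^2 times it, then the intrinsics apply), "view" (4x4, takes a point from world to camera coordinates). Camera axes: x right, y down, z forward; pixel columns grow to the right and rows downward; lengths in m; the calibration is good to about 2 mm. A picture is of the moment at which its call begins. There is no depth.
- hand_in(): hands the job in, once; it reports no verdict.
The state is a dict: "time_s": time; "joint_positions": joint angles; "qvel": joint speeds; "tau": joint torques, N m; "position": TCP position; "tcp_rot": TCP orientation; "force": force on the tool from outside, world axes, zero at the start; "moment": the same for the moment, N m; "opening": opening from 0.0 (shut) to 1.0 (fully open).
Only numpy, scipy, OpenCV 4.12 (cv2) and the standard library are available. Lean on these libraries where they do the work, as an engineer would, in place of code of your own. Each camera call takes 0.05 s, during which the arm holds its last target. There are 200 camera calls.

### The job

Start the prototype from its switch boxes: with the fingertips, lightly press the long bar key, then the large round key, then the square key, each in until it is on and stays down before you go to the next. Leave the small round stop key up; do not press hard, and do not shove, tip or lift the boxes or disturb the other things on the bench.

Things in the scene. Friction and masses are not known exactly. Their poses are not given: they have to be found in the camera images.
- bar_box: a loose black plastic project box, 90 x 90 mm and 35 mm high, about 0.3 to 0.6 kg, standing on rubber feet on the bench, with one white long bar key in the middle of its top. Origin: centre of its underside; z up. All four boxes are alike but for the key's shape and size; which stands where, and its yaw, vary
- bar_key_top (a point): centre of the top face of the long bar key: a long bar 22 mm wide (along the box's x) and 76 mm long (along the box's y), flat on top. Standing up, its top is 14 mm above the box lid, 49 mm above the bench; the point goes down with the key
- bar_key (a joint): how far the long bar key is pressed in, in m: 0 up, 0.010 fully down at its stop. It starts at 0, needs about 3.5 N to start moving and 6 N at the bottom, and stays where it is left (it does not spring back). It is on from 0.004; more than 25 N on it is too hard
- large_box: a loose black plastic project box, 90 x 90 mm and 35 mm high, about 0.3 to 0.6 kg, standing on rubber feet on the bench, with one white large round key in the middle of its top. Origin: centre of its underside; z up. All four boxes are alike but for the key's shape and size; which stands where, and its yaw, vary
- large_key_top (a point): centre of the top face of the large round key: a round disc 60 mm across, flat on top. Standing up, its top is 14 mm above the box lid, 49 mm above the bench; the point goes down with the key
- large_key (a joint): how far the large round key is pressed in, in m: 0 up, 0.010 fully down at its stop. It starts at 0, needs about 3.5 N to start moving and 6 N at the bottom, and stays where it is left (it does not spring back). It is on from 0.004; more than 25 N on it is too hard
- square_box: a loose black plastic project box, 90 x 90 mm and 35 mm high, about 0.3 to 0.6 kg, standing on rubber feet on the bench, with one white square key in the middle of its top. Origin: centre of its underside; z up. All four boxes are alike but for the key's shape and size; which stands where, and its yaw, vary
- square_key_top (a point): centre of the top face of the square key: a square 40 x 40 mm, flat on top. Standing up, its top is 14 mm above the box lid, 49 mm above the bench; the point goes down with the key
- square_key (a joint): how far the square key is pressed in, in m: 0 up, 0.010 fully down at its stop. It starts at 0, needs about 3.5 N to start moving and 6 N at the bottom, and stays where it is left (it does not spring back). It is on from 0.004; more than 25 N on it is too hard
- small_box: a loose black plastic project box, 90 x 90 mm and 35 mm high, about 0.3 to 0.6 kg, standing on rubber feet on the bench, with one white small round key in the middle of its top. Origin: centre of its underside; z up. All four boxes are alike but for the key's shape and size; which stands where, and its yaw, vary
- small_key_top (a point): centre of the top face of the small round key: a round button 24 mm across, flat on top. Standing up, its top is 14 mm above the box lid, 49 mm above the bench; the point goes down with the key
- small_key (a joint): how far the small round key is pressed in, in m: 0 up, 0.010 fully down at its stop. It starts at 0, needs about 3.5 N to start moving and 6 N at the bottom, and stays where it is left (it does not spring back). It is on from 0.004; more than 25 N on it is too hard. This is the stop key: it is to stay up
- battery: bystander, loose: a small block battery lying flat, 48 x 27 x 18 mm; origin at the centre of its underside
- tape: bystander, loose: a roll of clear tape lying flat, 64 mm across, 18 mm high; origin at the centre of its underside
- tin: bystander, loose: a small steel jar, 56 mm across, 45 mm high; origin at the centre of its underside
- tray: bystander, loose: a small white divided parts tray, 90 x 70 x 22 mm; origin at the centre of its underside
- screwdriver: bystander, loose: a screwdriver lying flat, 170 mm long, about 30 mm thick, its length along its x; origin below it, near the middle of its length
- meter: bystander, loose: an orange and black hand multimeter lying on its back, 170 x 85 x 45 mm, its length along its x; origin at the centre of its underside
- mug: bystander, loose: a blue mug, 80 mm across, 90 mm high, handle to its +y; origin at the centre of its underside
Mind the look-alikes: they are no part of the job. What is shaped like the square_box but orange is not meant.

How it is judged:
By the outcome, as a careful person would: the job done as asked, in the order asked, and still so for the second after the job is handed in, with the robot touching nothing.
It also fails if it takes over 51 s, if anything falls off the work surface, if the arm or the gripper's body presses on something with over 40 N, if the wrist force passes 120 N, or if a joint passes its speed limit or range.

## Working session

There is one attempt and no reset: what is moved stays moved. The work goes in short steps, Python scripts to look and compute and a tool call to move; the robot and the scene stay as the last step left them, time stands still between calls to the robot, and variables do not carry over. Pictures are saved under pics/ and viewed, about 8 in all and at most 12, crops included, and the job is handed in when it is done.

Besides the shell and the picture viewer there is one more tool, called after ">>>" in YAML: its name, and indented under it one key for each argument. move_arm: Moves the arm, as the interface text tells. Its arguments: {"type":"object","properties":{"linear":{"type":"array"},"angular":{"type":"array"},"fingers":{"type":"array"}},"required":["linear","angular","fingers"]}

```bash
mkdir -p pics; cat > h.py <<'E'
import numpy as np, cv2
from rig import read_state, capture, hand_in
def ray(c,u,v,z):
    x,y=(u-c["cx"])/c["fx"],(v-c["cy"])/c["fy"]
    rd=np.hypot(x,y); r=rd
    for _ in range(30): r=rd/(1+c["k1"]*r*r)
    s=r/rd if rd>0 else 1
    V=np.array(c["view"]);R=V[:3,:3];o=-R.T@V[:3,3]
    d=R.T@np.array([x*s,y*s,1]); return o+d*(z-o[2])/d[2]
def proj(c,p):
    V=np.array(c["view"]);q=V[:3,:3]@p+V[:3,3];x,y=q[0]/q[2],q[1]/q[2];k=1+c["k1"]*(x*x+y*y)
    return c["fx"]*x*k+c["cx"],c["fy"]*y*k+c["cy"]
def snap(n,f):
    c=capture(n);cv2.imwrite("pics/"+f,cv2.cvtColor(c["color"],cv2.COLOR_RGB2BGR));return c
E
python3 - <<'E'
from h import *
import pickle
for n in("top","side"):
    c=snap(n,n+"0.png");pickle.dump(c,open(n+".pkl","wb"));print(n,c["fx"],c["k1"],np.round(c["view"],3))
s=read_state();print({k:np.round(v,3).tolist() for k,v in s.items()})
E
```

```text
top 547.1171514978233 -0.1600988160792097 [[-0.057 -0.998 -0.003 -0.003]
 [-0.972  0.056 -0.229  0.545]
 [ 0.229 -0.01  -0.973  1.54 ]
 [ 0.     0.     0.     1.   ]]
side 593.6269513880839 -0.059810416487604615 [[-0.981 -0.195 -0.014  0.504]
 [-0.115  0.634 -0.765  0.125]
 [ 0.158 -0.748 -0.644  1.353]
 [ 0.     0.     0.     1.   ]]
{'time_s': 0.1, 'joint_positions': [66.549, 30.274, 82.147, -0.001, 67.689, -10.228], 'qvel': [0.052, -0.182, -0.223, 0.033, 0.079, 0.04], 'tau': [0.0, -44.099, -17.715, 0.064, 0.053, -0.0], 'position': [0.143, 0.608, 0.222], 'tcp_rot': [[-0.973, 0.229, -0.001], [0.229, 0.973, -0.002], [0.0, -0.002, -1.0]], 'force': [0.376, 1.123, -0.424], 'moment': [-0.016, -0.04, -0.011], 'opening': 1.006}
```

View pics/top0.png

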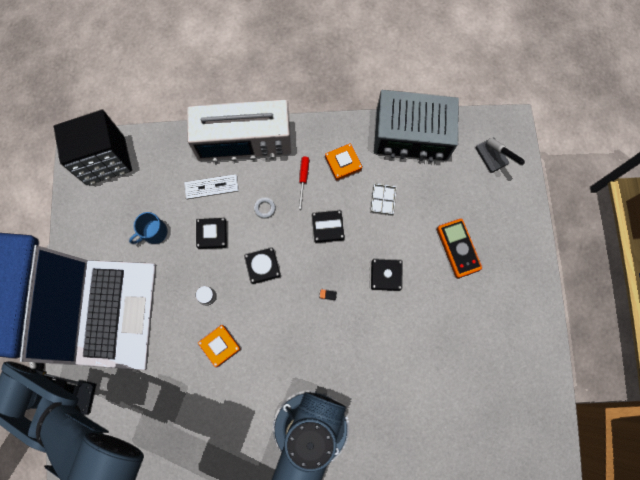

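View pics/side0.png

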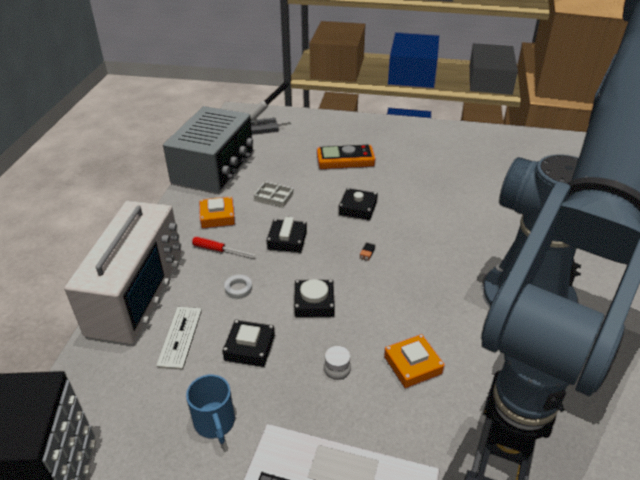

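The top view shows the black boxes: square key at (210,232), large round at (262,264), bar at (328,224), small at (387,274). The side view has them at (247,335), (314,291), (287,228) and (358,196). Next I refine these with white-blob centroids.

```bash
python3 - <<'E'
from h import *
import pickle
P={"top":{"bar":(328,224),"large":(262,264),"square":(210,231),"small":(387,273)},"side":{"bar":(287,228),"large":(314,291),"square":(247,335),"small":(358,196)}}
for n in P:
    c=pickle.load(open(n+".pkl","rb"));g=c["color"].min(2)
    tiles=[]
    for k,(u,v) in P[n].items():
        m=(g>(150 if n=="top" else 185)).astype(np.uint8);N,L,S,C=cv2.connectedComponentsWithStats(m,connectivity=4)
        i=min(range(1,N),key=lambda i:np.hypot(*(C[i]-(u,v))) if S[i,4]>15 else 1e9)
        ys,xs=np.nonzero(L==i)
        w=np.array([ray(c,x,y,.049)[:2] for x,y in zip(xs,ys)]);e,U=np.linalg.eigh(np.cov(w.T))
        print(n,k,C[i].round(1),S[i,4],ray(c,*C[i],.049)[:2].round(4),"long axis deg",np.degrees(np.arctan2(U[1,1],U[0,1])).round(1),np.sqrt(12*e).round(3))
        t=cv2.resize(c["color"][v-30:v+30,u-30:u+30],(380,290) and (290,290),interpolation=cv2.INTER_CUBIC)
        tiles.append(t)
    cv2.imwrite(f"pics/{n}_crop.png",cv2.cvtColor(np.vstack([np.hstack(tiles[:2]),np.hstack(tiles[2:])]),cv2.COLOR_RGB2BGR))
E
```

```text
top bar [327.8 223.9] 180 [ 0.5908 -0.085 ] long axis deg 92.5 [0.022 0.074]
top large [261.  263.6] 309 [0.4821 0.1181] long axis deg -174.7 [0.05  0.052]
top square [209.5 230.9] 159 [0.5897 0.2689] long axis deg -157.9 [0.037 0.041]
top small [387.5 272.8] 47 [ 0.4333 -0.25  ] long axis deg 96.9 [0.02 0.02]
side bar [286.3 226. ] 101 [ 0.5894 -0.082 ] long axis deg 92.0 [0.015 0.068]
side large [313.6 288.6] 304 [0.4807 0.1213] long axis deg -179.2 [0.044 0.046]
side square [247.6 333. ] 201 [0.589  0.2718] long axis deg 133.0 [0.033 0.034]
side small [286.3 226. ] 101 [ 0.5894 -0.082 ] long axis deg 92.0 [0.015 0.068]
```

View pics/top_crop.png

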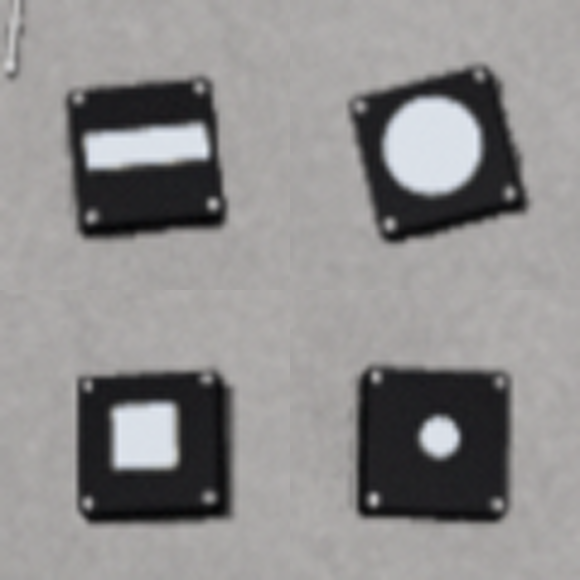

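The crop confirms which key is which. The top and side views agree to about 3 mm: bar (0.590,-0.083), large (0.481,0.120), square (0.589,0.270). I'll close the fingers and travel to above the bar.

>>> move_arm:
  linear:
    - [-4,-3.8,0]
    - [-8,-7.6,0]
    - [-12,-11.4,0]
    - [-16,-15.2,0]
    - [-19,-18,0]
    - [-22,-21,0]
    - [-25,-24,0]
    - [-28,-27,0]
    - [-31,-30,0]
    - [-34,-32.6,0]
    - [-37,-35.5,0]
    - [-40,-38.4,0]
  angular:
    - [0,0,0]
    - [0,0,0]
    - [0,0,-0.05]
    - [0,0,-0.1]
    - [0,0,-0.15]
    - [0,0,-0.2]
    - [0,0,-0.26]
    - [0,0,-0.26]
    - [0,0,-0.26]
    - [0,0,-0.26]
    - [0,0,-0.26]
    - [0,0,-0.26]
  fingers: [1,1,1,1,1,1,1,1,1,1,1,1]

```text
time_s: 1.1
position: [0.4148, 0.1866, 0.2221]
tcp_rot: [[-1.0, -0.029, -0.001], [-0.029, 1.0, -0.002], [0.001, -0.002, -1.0]]
force: [-0.3, 0.1, 0.5]
opening: 0.173
```

```bash
cat > d.py <<'E'
import sys
from h import *
s=read_state();R=np.array(s["tcp_rot"]);p=np.array(s["position"])
t=np.array([float(a) for a in sys.argv[1:4]])
print(s["time_s"],p.round(4),"F",np.round(s["force"],2),"open",s["opening"],"q",np.round(s["joint_positions"],1),"yaw_y",np.degrees(np.arctan2(R[1,1],R[0,1])).round(1),"tool z",R[:,2].round(3));print("delta cm",(R.T@(t-p)*100).round(2))
E
python3 d.py .59 -.083 .12
```

```text
1.1 [0.4148 0.1866 0.2221] F [-0.27  0.15  0.51] open 0.1727364723942886 q [ 1.020e+01  1.720e+01  1.056e+02 -1.000e-01  5.730e+01 -8.150e+01] yaw_y 91.7 tool z [-0.001 -0.002 -1.   ]
delta cm [-16.73 -27.44  10.24]
```

>>> move_arm:
  linear:
    - [-2,-3.3,0]
    - [-4,-6.6,0]
    - [-6,-9.9,1]
    - [-8,-13.2,2]
    - [-10,-16.5,3]
    - [-12,-19.8,4]
    - [-14,-23,6]
    - [-15.5,-25.5,8]
    - [-16.5,-27,10]
    - [-16.7,-27.4,12]
    - [-16.7,-27.4,13.5]
    - [-16.7,-27.4,13.5]
  angular:
    - [0,0,0]
    - [0,0,0]
    - [0,0,0]
    - [0,0,0]
    - [0,0,0]
    - [0,0,0]
    - [0,0,0]
    - [0,0,0]
    - [0,0,0]
    - [0,0,0]
    - [0,0,0]
    - [0,0,0]
  fingers: [1,1,1,1,1,1,1,1,1,1,1,1]

```text
time_s: 2.1
position: [0.587, -0.0826, 0.0836]
tcp_rot: [[-1.0, -0.028, -0.008], [-0.028, 1.0, 0.001], [0.008, 0.001, -1.0]]
force: [-0.7, 0.3, -0.8]
opening: 0.003
```

```bash
python3 - <<'E'
from h import *
for n in("top","side"):
    c=snap(n,n+"1.png")
    u,v=map(int,proj(c,np.array(read_state()["position"])));print(n,u,v)
    w=c["color"][v-60:v+60,u-80:u+80]
    cv2.imwrite(f"pics/{n}1c.png",cv2.cvtColor(cv2.resize(w,(640,480),interpolation=cv2.INTER_CUBIC),cv2.COLOR_RGB2BGR))
E
python3 d.py .59 -.083 .052
```

```text
top 327 221
side 285 213
2.2 [ 0.5889 -0.0824  0.0867] F [ 0.57  0.4  -0.08] open 0.004517697072935383 q [-1.870e+01  3.830e+01  9.270e+01 -1.000e-01  4.910e+01 -1.102e+02] yaw_y 91.7 tool z [-0.003 -0.001 -1.   ]
delta cm [-0.12 -0.06  3.47]
```

View pics/side1c.png

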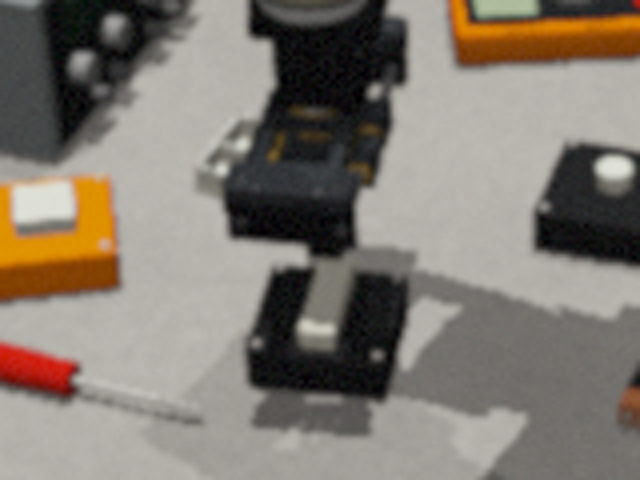

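The side view shows the shut fingers centred over the bar (crop ~330,250). I'll descend slowly.

>>> move_arm:
  linear:
    - [-0.1,0,0.5]
    - [-0.1,-0.1,1.0]
    - [-0.1,-0.1,1.5]
    - [-0.1,-0.1,2.0]
    - [-0.1,-0.1,2.4]
    - [-0.1,-0.1,2.7]
    - [-0.1,-0.1,3.0]
    - [-0.1,-0.1,3.2]
    - [-0.1,-0.1,3.4]
    - [-0.1,-0.1,3.5]
    - [-0.1,-0.1,3.5]
    - [-0.1,-0.1,3.5]
  angular:
    - [0,0,0]
    - [0,0,0]
    - [0,0,0]
    - [0,0,0]
    - [0,0,0]
    - [0,0,0]
    - [0,0,0]
    - [0,0,0]
    - [0,0,0]
    - [0,0,0]
    - [0,0,0]
    - [0,0,0]
  fingers: [1,1,1,1,1,1,1,1,1,1,1,1]

```text
time_s: 3.2
position: [0.5898, -0.0834, 0.0517]
tcp_rot: [[-1.0, -0.029, -0.003], [-0.029, 1.0, -0.001], [0.003, -0.001, -1.0]]
force: [-0.0, -0.1, 0.6]
opening: 0.006
```

>>> move_arm:
  linear:
    - [0,0,0.1]
    - [0,0,0.2]
    - [0,0,0.3]
    - [0,0,0.4]
    - [0,0,0.5]
    - [0,0,0.6]
    - [0,0,0.7]
    - [0,0,0.7]
  angular:
    - [0,0,0]
    - [0,0,0]
    - [0,0,0]
    - [0,0,0]
    - [0,0,0]
    - [0,0,0]
    - [0,0,0]
    - [0,0,0]
  fingers: [1,1,1,1,1,1,1,1]

```text
time_s: 3.87
position: [0.59, -0.0835, 0.0448]
tcp_rot: [[-1.0, -0.029, -0.003], [-0.029, 1.0, -0.001], [0.003, -0.001, -1.0]]
force: [0.0, 0.7, 4.5]
opening: 0.004
```

>>> move_arm:
  linear:
    - [0,0,0.1]
    - [0,0,0.2]
    - [0,0,0.3]
    - [0,0,0.3]
  angular:
    - [0,0,0]
    - [0,0,0]
    - [0,0,0]
    - [0,0,0]
  fingers: [1,1,1,1]

```text
time_s: 4.2
position: [0.59, -0.0835, 0.0417]
tcp_rot: [[-1.0, -0.029, -0.003], [-0.029, 1.0, -0.001], [0.003, -0.001, -1.0]]
force: [0.3, -0.1, 3.3]
opening: 0.006
```

>>> move_arm:
  linear:
    - [0,0,-0.4]
    - [0,0,-1.2]
    - [0,0,-2.5]
    - [0,0,-4]
    - [0,0,-5]
    - [0,0,-5]
    - [0,0,-5]
  angular:
    - [0,0,0]
    - [0,0,0]
    - [0,0,0]
    - [0,0,0]
    - [0,0,0]
    - [0,0,0]
    - [0,0,0]
  fingers: [1,1,1,1,1,1,1]

```text
time_s: 4.78
position: [0.5906, -0.0836, 0.0923]
tcp_rot: [[-1.0, -0.029, -0.001], [-0.029, 1.0, -0.002], [0.001, -0.002, -1.0]]
force: [-0.3, 0.8, 0.2]
opening: 0.005
```

```bash
python3 d.py .481 .12 .092
```

```text
4.7833 [ 0.5906 -0.0836  0.0923] F [-0.32  0.77  0.16] open 0.005482562610309988 q [-1.870e+01  3.790e+01  9.240e+01 -1.000e-01  4.970e+01 -1.103e+02] yaw_y 91.7 tool z [-0.001 -0.002 -1.   ]
delta cm [1.036e+01 2.067e+01 1.000e-02]
```

>>> move_arm:
  linear:
    - [1.2,2.4,0]
    - [2.8,5.5,0]
    - [4.4,8.7,0]
    - [6,12,0]
    - [7.6,15.2,0]
    - [9,18,0]
    - [10,20,0]
    - [10.4,20.7,0]
    - [10.4,20.7,0]
    - [10.4,20.7,0]
    - [10.4,20.7,0]
  angular:
    - [0,0,0]
    - [0,0,0]
    - [0,0,0]
    - [0,0,0]
    - [0,0,0]
    - [0,0,0]
    - [0,0,0]
    - [0,0,0]
    - [0,0,0]
    - [0,0,0]
    - [0,0,0]
  fingers: [1,1,1,1,1,1,1,1,1,1,1]

```text
time_s: 5.7
position: [0.4819, 0.1193, 0.092]
tcp_rot: [[-1.0, -0.028, 0.0], [-0.028, 1.0, -0.002], [-0.0, -0.002, -1.0]]
force: [-0.5, -0.8, -0.5]
opening: 0.006
```

```bash
cat > look.py <<'E'
import sys
from h import *
t=[]
f,u,v=sys.argv[1],int(sys.argv[2]),int(sys.argv[3])
import pickle
a=pickle.load(open("side.pkl","rb"));b=snap("side",f+"full.png")
for c in(a,b): t.append(cv2.resize(c["color"][v-35:v+35,u-35:u+35],(390,390),interpolation=cv2.INTER_CUBIC))
cv2.imwrite("pics/"+f+".png",cv2.cvtColor(np.hstack(t),cv2.COLOR_RGB2BGR))
E
python3 look.py bar 287 230; python3 d.py .481 .12 .052
```

```text
5.75 [0.4819 0.1192 0.0921] F [-0.84  0.71 -0.04] open 0.01113674618534302 q [  1.   32.6 107.   -0.2  40.5 -90.4] yaw_y 91.6 tool z [ 0.    -0.002 -1.   ]
delta cm [0.09 0.09 4.01]
```

View pics/bar.png

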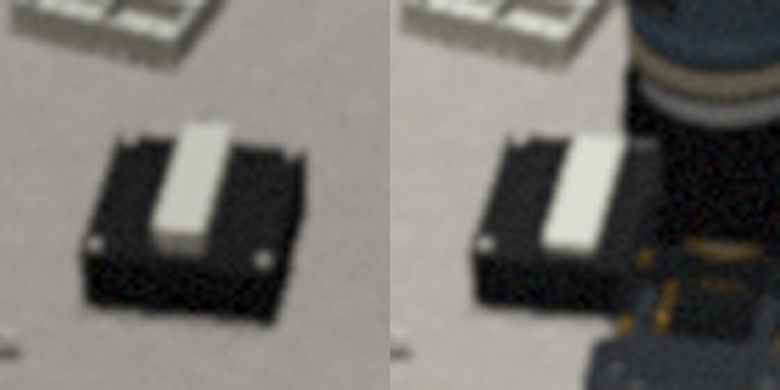

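Compared with before, the bar's front face is much shorter: top edge from crop y 122 to 134, side height from ~22 to ~8 px. It is down about 7–8 mm and the box has not moved. Next is the large key.

>>> move_arm:
  linear:
    - [0.1,0.1,0.5]
    - [0.1,0.1,1.0]
    - [0.1,0.1,1.6]
    - [0.1,0.1,2.2]
    - [0.1,0.1,2.8]
    - [0.1,0.1,3.2]
    - [0.1,0.1,3.6]
    - [0.1,0.1,3.9]
    - [0.1,0.1,4.0]
    - [0.1,0.1,4.0]
  angular:
    - [0,0,0]
    - [0,0,0]
    - [0,0,0]
    - [0,0,0]
    - [0,0,0]
    - [0,0,0]
    - [0,0,0]
    - [0,0,0]
    - [0,0,0]
    - [0,0,0]
  fingers: [1,1,1,1,1,1,1,1,1,1]

```text
time_s: 6.58
position: [0.4807, 0.1201, 0.0518]
tcp_rot: [[-1.0, -0.028, -0.001], [-0.028, 1.0, -0.002], [0.001, -0.002, -1.0]]
force: [0.3, -0.3, 0.2]
opening: 0.007
```

>>> move_arm:
  linear:
    - [0,0,0.1]
    - [0,0,0.2]
    - [0,0,0.3]
    - [0,0,0.4]
    - [0,0,0.5]
    - [0,0,0.6]
    - [0,0,0.7]
    - [0,0,0.8]
    - [0,0,0.9]
    - [0,0,1.0]
    - [0,0,1.0]
  angular:
    - [0,0,0]
    - [0,0,0]
    - [0,0,0]
    - [0,0,0]
    - [0,0,0]
    - [0,0,0]
    - [0,0,0]
    - [0,0,0]
    - [0,0,0]
    - [0,0,0]
    - [0,0,0]
  fingers: [1,1,1,1,1,1,1,1,1,1,1]

```text
time_s: 7.5
position: [0.4809, 0.1202, 0.0417]
tcp_rot: [[-1.0, -0.028, -0.0], [-0.028, 1.0, -0.002], [0.0, -0.002, -1.0]]
force: [0.1, -0.5, 3.3]
opening: 0.005
```

>>> move_arm:
  linear:
    - [0,0,-0.4]
    - [0,0,-1.2]
    - [0,0,-2.5]
    - [0,0,-4]
    - [0,0,-5]
    - [0,0,-5]
    - [0,0,-5]
  angular:
    - [0,0,0]
    - [0,0,0]
    - [0,0,0]
    - [0,0,0]
    - [0,0,0]
    - [0,0,0]
    - [0,0,0]
  fingers: [1,1,1,1,1,1,1]

```text
time_s: 8.08
position: [0.4813, 0.1202, 0.0923]
tcp_rot: [[-1.0, -0.027, 0.002], [-0.027, 1.0, -0.002], [-0.001, -0.002, -1.0]]
force: [-0.1, -0.3, -0.8]
opening: 0.005
```

```bash
python3 d.py .589 .27 .092
```

```text
8.0833 [0.4813 0.1202 0.0923] F [-0.08 -0.26 -0.75] open 0.004820429145989569 q [  1.2  32.5 107.1  -0.2  40.3 -90.3] yaw_y 91.6 tool z [ 0.002 -0.002 -1.   ]
delta cm [-11.17  14.67   0.02]
```

>>> move_arm:
  linear:
    - [-1.5,2,0]
    - [-3.5,4.6,0]
    - [-5.5,7.2,0]
    - [-7.5,9.8,0]
    - [-9.3,12.2,0]
    - [-10.5,13.8,0]
    - [-11.1,14.6,0]
    - [-11.2,14.7,0]
    - [-11.2,14.7,0]
    - [-11.2,14.7,0]
  angular:
    - [0,0,0]
    - [0,0,0]
    - [0,0,0]
    - [0,0,0]
    - [0,0,0]
    - [0,0,0]
    - [0,0,0]
    - [0,0,0]
    - [0,0,0]
    - [0,0,0]
  fingers: [1,1,1,1,1,1,1,1,1,1]

```text
time_s: 8.92
position: [0.5877, 0.269, 0.0914]
tcp_rot: [[-1.0, -0.027, -0.001], [-0.027, 1.0, -0.003], [0.002, -0.003, -1.0]]
force: [0.4, -0.7, 0.2]
opening: 0.007
```

```bash
python3 look.py large 314 293; python3 d.py .589 .27 .052
```

```text
8.9667 [0.5879 0.2689 0.0917] F [-0.32  0.35 -0.17] open 0.00869424957245394 q [ 14.8  41.   84.7  -0.2  54.5 -76.7] yaw_y 91.5 tool z [-0.001 -0.003 -1.   ]
delta cm [-0.12  0.12  3.97]
```

View pics/large.png

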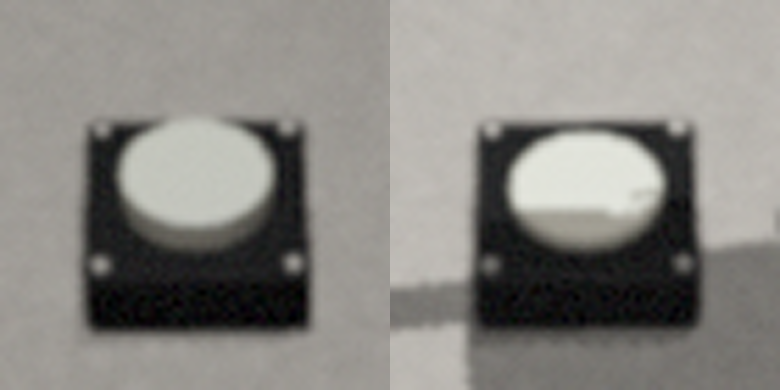

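The large disc's top edge dropped from crop y 117 to 130, so it is well down, and the box has not moved. The shadow on it comes from the arm. Next is the square key.

>>> move_arm:
  linear:
    - [-0.1,0.1,0.5]
    - [-0.1,0.1,1.0]
    - [-0.1,0.1,1.6]
    - [-0.1,0.1,2.2]
    - [-0.1,0.1,2.8]
    - [-0.1,0.1,3.2]
    - [-0.1,0.1,3.6]
    - [-0.1,0.1,3.9]
    - [-0.1,0.1,4.0]
    - [-0.1,0.1,4.0]
  angular:
    - [0,0,0]
    - [0,0,0]
    - [0,0,0]
    - [0,0,0]
    - [0,0,0]
    - [0,0,0]
    - [0,0,0]
    - [0,0,0]
    - [0,0,0]
    - [0,0,0]
  fingers: [1,1,1,1,1,1,1,1,1,1]

```text
time_s: 9.8
position: [0.5887, 0.2698, 0.0513]
tcp_rot: [[-1.0, -0.027, -0.002], [-0.027, 1.0, -0.003], [0.002, -0.003, -1.0]]
force: [0.4, 1.0, -0.6]
opening: 0.005
```

>>> move_arm:
  linear:
    - [0,0,0.1]
    - [0,0,0.2]
    - [0,0,0.3]
    - [0,0,0.4]
    - [0,0,0.5]
    - [0,0,0.6]
    - [0,0,0.7]
    - [0,0,0.8]
    - [0,0,0.9]
    - [0,0,1.0]
    - [0,0,1.0]
  angular:
    - [0,0,0]
    - [0,0,0]
    - [0,0,0]
    - [0,0,0]
    - [0,0,0]
    - [0,0,0]
    - [0,0,0]
    - [0,0,0]
    - [0,0,0]
    - [0,0,0]
    - [0,0,0]
  fingers: [1,1,1,1,1,1,1,1,1,1,1]

```text
time_s: 10.72
position: [0.5889, 0.2699, 0.0413]
tcp_rot: [[-1.0, -0.027, -0.001], [-0.027, 1.0, -0.003], [0.001, -0.003, -1.0]]
force: [0.5, -0.1, 4.0]
opening: 0.008
```

>>> move_arm:
  linear:
    - [0,0,-0.4]
    - [0,0,-1.2]
    - [0,0,-2.5]
    - [0,0,-4.5]
    - [0,0,-7]
    - [0,0,-10]
    - [0,0,-13]
    - [0,0,-15]
    - [0,0,-16]
    - [0,0,-16]
    - [0,0,-16]
  angular:
    - [0,0,0]
    - [0,0,0]
    - [0,0,0]
    - [0,0,0]
    - [0,0,0]
    - [0,0,0]
    - [0,0,0]
    - [0,0,0]
    - [0,0,0]
    - [0,0,0]
    - [0,0,0]
  fingers: [1,1,1,1,1,1,1,1,1,1,1]

```text
time_s: 11.63
position: [0.5888, 0.2702, 0.2015]
tcp_rot: [[-1.0, -0.027, -0.001], [-0.027, 1.0, -0.003], [0.001, -0.003, -1.0]]
force: [0.2, -0.7, 0.1]
opening: 0.005
```

```bash
python3 look.py square 247 337; python3 d.py .45 .27 .2
```

```text
11.6833 [0.5881 0.27   0.2003] F [ 0.01 -0.07 -0.1 ] open 0.005480348076802544 q [ 14.9  33.4  79.8  -0.1  67.  -76.6] yaw_y 91.5 tool z [-0.003 -0.003 -1.   ]
delta cm [13.8   0.36  0.07]
```

View pics/squarefull.png

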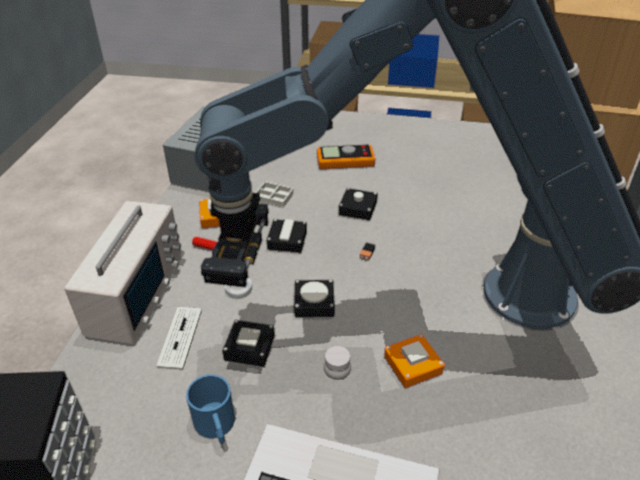

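View pics/square.png

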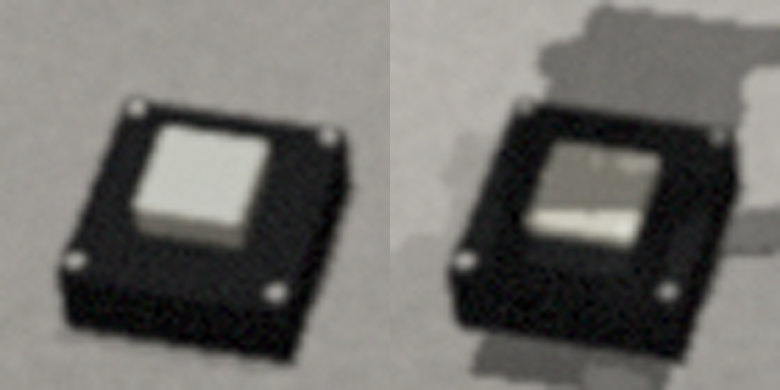

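The square's top edge dropped from crop y 124 to 140, so it is down. The full view shows all three keys down, the small key (358,196) still up, everything in place, and the gripper clear. Handing in.

```bash
python3 -c "
from rig import hand_in;print(hand_in())"
```

```text
the job is handed in; nothing more can be done
None
```

I pressed the bar, then the large round, then the square key, in that order, with the closed fingertips. Each went down about 7–8 mm, past the 4 mm it needs to be on. The force readings were 3–4.5 N, though I only took them at the end of each move.

- **Keys:** Before-and-after side views show all three keys down. I checked the bar and large keys before starting the next one.
- **Stop key and surroundings:** In the last picture, the small stop key was still up. The boxes and the other things on the bench looked unmoved.
- **At hand-in:** The gripper was at about 0.20 m, touching nothing, at about 11.7 s of the 51 s allowed. No check failed. The two cameras' key positions differed by about 3 mm, so I pressed near the midpoint. `hand_in` reports no verdict, so the result is not confirmed beyond these checks.

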